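# Hang the L-plate sample level on the display rod

## Task

Take the L-shaped metal plate out of the file sorter and hang it on the rod of the display stand by the one hole that lets its long arm hang level, pushed back along the rod until it lies flat against the stop plate. The rod's clamp has been set by hand, so its height is not exactly known: feel for it gently, never forcing the plate against the stand. Leave the plate hanging still and free, and do not disturb the other things on the desk.

Things in the scene. Friction and masses are not known exactly. Their poses are not given: they have to be found in the camera images.
- plate: bare aluminium L-plate, uniform, 10 mm thick, 0.44 kg. x normal to its faces, y along the long arm, z up; origin level with the leg's foot, under the arm's middle. Arm: y -90 to 90, z 120 to 186. Leg: y 46 to 90, z 0 to 120. Five 14 mm through holes in a row. It starts upright in the sorter, leg at the left (+y); grip it across its thickness by the top edge (z = 186), from above
- hole0 (a point): centre of the hole at plate y = -44, z = 156 (farthest from the leg)
- hole1 (a point): centre of the hole at plate y = -22, z = 156
- hole2 (a point): centre of the hole at plate y = 0, z = 156 (middle of the arm)
- hole3 (a point): centre of the hole at plate y = +22, z = 156
- hole4 (a point): centre of the hole at plate y = +44, z = 156 (nearest the leg)
- sorter: fixed black file sorter; origin on the desk under its centre, x across the slot. Floor 100 x 200, 10 mm thick; the plate's leg stands on it in a 13 mm slot between walls whose tops are 60 mm above the desk; the arm's free end rests on a prop at y = -78, top 130 mm above the desk. Lift the plate straight up 60 mm or more to clear the walls
- stand: fixed display stand; origin on the desk under its post; x along the rod, post to tip, away from the robot. Foot 140 x 160 x 12; lilac post 20 x 24, 242 high; a dark clamp on the post carries a level steel rod, 8 mm diameter, at y = 0, rounded tip at x = 125, and a stop plate, x = 72 to 80, 30 mm wide, from 9 mm above to 27 below the rod's axis. The clamp stays put if handled gently (under 20 N)
- stop (a point): point at stand x = 80 mm (front face of the stop plate), y = 0, z = 210 mm; axes as the stand's. The rod's axis passes here only nominally: the clamp is set anywhere from 16 mm lower to 16 mm higher than this, and that is not measured. From the stop plate the rod runs 45 mm on in +x to its tip
- jar: bystander: closed black jar, 72 mm wide, 100 mm high, origin at its underside
- flask: bystander: blue-green drinking flask, 66 mm wide, 210 mm high, origin at its underside
- tissue: bystander: tissue box 112 x 152 x 75 mm, origin at its underside

How it is judged:
On the way, in this order (a step that is already met when the one before it is completed fails the run):
1. the plate is lifted clear of the sorter in the gripper (height (world z) of plate above 0.062 m and contact force between plate and the fingers above 1 N and contact force between plate and sorter below 0.1 N), for 0.1 s.
2. still held, the plate is on the rod by the balancing hole and back near the stop plate (x of hole3 in the frame of stop between 0 and 0.02 m and y of hole3 in the frame of stop between -0.007 and 0.007 m and z of hole3 in the frame of stop between -0.024 and 0.024 m and contact force between plate and the fingers above 1 N), for 0.1 s.
At the end, for the whole second after the job is handed in: the released plate hangs still on the rod by the hole that balances it, its arm level within 7 degrees, its back face within 6 mm of the stop plate (angle between plate's own z axis and vertical below 0.12 rad and x of hole3 in the frame of stop between 0 and 0.011 m and y of hole3 in the frame of stop between -0.008 and 0.008 m and z of hole3 in the frame of stop between -0.024 and 0.018 m and contact force between plate and stand above 1 N and contact force between plate and the fingers below 0.05 N and linear speed of plate below 0.03 m/s and angular speed of plate below 0.3 rad/s); the robot touches nothing.
It fails at once if the plate is forced against the stand (over 20 N) (contact force between plate and stand above 20 N).
It fails at once if the fingers or arm strike the stand (over 20 N) (contact force between any of the fingers, the arm and stand above 20 N).
It fails at once if the jar, flask or tissue box is shifted by more than 20 mm (distance of any of jar, flask, tissue from where it was at the start of the episode above 0.02 m).
It also fails if it takes over 72 s, if anything falls off the work surface, if the arm or the gripper's body presses on something with over 40 N, if the wrist force passes 120 N, or if a joint passes its speed limit or range.

## Robot

A 6-joint arm with a two-finger parallel gripper is mounted at the origin on the work surface. World frame = base frame: x ahead of the robot, y to its left, z up, the work surface at z = 0. Lengths are in m, angles in rad, forces in N, time in s.
With the tool pointing down it reaches from about 0.3 to 0.875 m from the base axis. Payload 6.4 kg.
Tool frame: the origin (TCP) lies at the very end of the fingers, on their centre line; the grasp point (between the pads) lies 19 mm behind it; z points along the fingers, y is the line along which they close (so a half turn about z gives the same grasp; the last joint's range is limited). The gripper opens to 85 mm and grips with 20 to 120 N. Pads are 22 mm wide; open, the fingers measure 114 mm over their backs; the gripper's body (76 mm by 85 mm) begins 54 mm behind the grasp point. The pads swing forward as they close: fully open they stand 13 mm farther back than shut.
Start: joints at [-1.496, 0.181, 1.607, -0, 1.354, -0.206], TCP at [0.159, -0.552, 0.195] pointing down, gripper open.
Joint ranges: [-2.99, 2.99], [-0.89, 2.07], [0.3, 2.58], [-1.14, 4.28], [0, 2.63], [-3.12, 3.12]. Speed limits (rad/s): [2.57, 2.57, 3.01, 3.14, 3.14, 3.14].

## Interface

Orientations are given as a unit quaternion [w, x, y, z].
In Python, from bench import ctrl gives the robot as it stands.
- The arm moves only by the tool jog_arm, never from a script. Its argument "series" is a list that holds one entry, the list of rows, each a list of 7 numbers: the shift along the tool's x, y, z in mm, then the turn, a rotation vector about the tool's x, y, z in rad, then the finger opening in mm, from 0 to 85.4. In form: [[[tx, ty, tz, rx, ry, rz, gripper], ...]]. A call has exactly 10 rows; each row shifts and turns the commanded pose from where the row before left it, along the tool's axes as they then stand; what a row does not reach is not made up. A row lasts 1/10 s, in which the tool goes at most 50 mm and 8.59 degrees, less where a joint would pass 70% of its speed; a pose out of reach is approached as far as the arm can. A call with a gripper value outside its range is refused whole. The fingers move at their own pace and stop on an object; the grip force is fixed at half the most. Time passes only in rows, so rows that do not move let the fingers close, or fill a call up. It gives the time, the measured TCP pose, the force, the opening and the grip force at its end, in the units of the state.
- ctrl.get_obs(): the state, without advancing time (a new reading comes with each control period).
- ctrl.camera(name): name is "side" or "top"; returns a dict with "frame" (420x560x3 uint8, blue, green, red), "z_map" (420x560 float32, m along the optical axis (not along the pixel's ray), 0 where there is no reading), "fx", "fy", "cx", "cy" (pixels), "xyz" and "rotation" of the camera in the world. Camera axes: x right, y down, z forward; pixel columns grow to the right and rows downward; lengths in m; the calibration is good to about 2 mm. A picture is of the moment at which its call begins.
- ctrl.hand_in(): hands the job in; it is judged then, once.
The state is a dict: "time_s": time; "q": joint angles; "dq": joint speeds; "joint_efforts": joint torques, N m; "eef_pos": TCP position; "eef_rot": TCP orientation; "wrist_force": force on the tool from outside, world axes, zero at the start; "torque": the same for the moment, N m; "opening": opening from 0.0 (shut) to 1.0 (fully open); "grasp_force": force on a finger pad.
Only numpy, scipy, OpenCV 4.12 (cv2) and the standard library are available. Lean on these libraries where they do the work, as an engineer would, in place of code of your own. Each camera call takes 0.05 s, during which the arm holds its last target. There are 200 camera calls.

## Working session

There is one attempt and no reset: what is moved stays moved. The work goes in short steps, Python scripts to look and compute and a tool call to move; the robot and the scene stay as the last step left them, time stands still between calls to the robot, and variables do not carry over. Pictures are saved under pics/ and viewed, at most 10 in all, crops included, and the job is handed in when it is done.

Besides the shell and the picture viewer there is one more tool, called after "Emit:" by a JSON object that holds its "op" and its "data", one argument or row to a line. jog_arm: Moves the arm, as the interface text tells. Its arguments: {"type":"object","properties":{"series":{"type":"array"}},"required":["series"]}

```bash
mkdir -p pics; ls; cat > h.py <<'E'
from bench import ctrl
import numpy as np, cv2
def look(n):
    c=ctrl.camera(n); return c
def R(c):
    r=np.array(c["rotation"],float)
    if r.shape==(3,3): return r
    from scipy.spatial.transform import Rotation
    return Rotation.from_quat([r[1],r[2],r[3],r[0]]).as_matrix()
def cloud(c):
    z=c["z_map"]; v,u=np.mgrid[:z.shape[0],:z.shape[1]]
    p=np.stack([(u-c["cx"])/c["fx"]*z,(v-c["cy"])/c["fy"]*z,z],-1)
    w=p@R(c).T+np.array(c["xyz"]); w[z==0]=np.nan
    return w
E
python3 - <<'E'
from h import *
for n in("side","top"):
    c=look(n); cv2.imwrite(f"pics/{n}0.png",c["frame"]); np.savez(f"{n}0.npz",**c)
    print(n,c["xyz"],c["rotation"],c["fx"],c["cx"],c["cy"])
o=ctrl.get_obs(); print({k:np.round(v,3) for k,v in o.items()})
E
```

```text
pics
side [0.48717528 0.9306081  1.05591206] [ 0.02222654 -0.06210272  0.92921124 -0.36361479] 523.5311544585637 290.79779704087076 199.45939924399156
top [0.37305811 0.06999789 1.12485266] [-0.07798229  0.70905353 -0.69671604  0.07581958] 487.0038710591154 288.5662872420202 209.04778116883656
{'time_s': np.float64(0.1), 'q': array([-1.496,  0.182,  1.608,  0.   ,  1.354, -0.206]), 'dq': array([ 0.001, -0.002, -0.002, -0.   ,  0.001,  0.001]), 'joint_efforts': array([ 0.0000e+00, -4.4588e+01, -3.5223e+01, -0.0000e+00,  4.0000e-03,
       -0.0000e+00]), 'eef_pos': array([ 0.159, -0.552,  0.194]), 'eef_rot': array([-0.001,  0.99 ,  0.14 ,  0.   ]), 'wrist_force': array([-0.203, -1.037,  0.136]), 'torque': array([-0.006, -0.003, -0.036]), 'grasp_force': np.float64(0.0), 'opening': np.float64(1.003)}
```

View pics/side0.png

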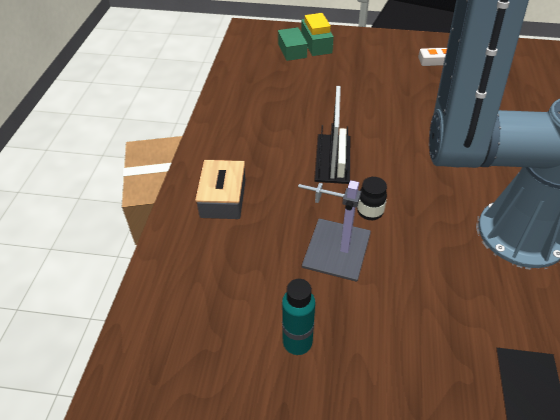

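View pics/top0.png

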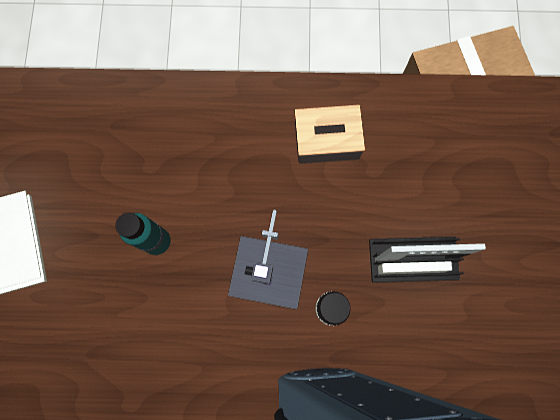

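The side view shows the stand (post top ~(353,186), rod tip (299,186), stop plate (319,192)) and the sorter with the plate on edge (338,90)–(335,180). The top view shows the plate's top edge at (390–485,248), the stop plate at (270,234), the rod tip at (274,211) and the post top at (261,271).

```bash
python3 - <<'E'
from h import *
C={n:dict(np.load(f"{n}0.npz")) for n in("side","top")}
W={n:cloud(C[n]) for n in C}
def box(n,u0,u1,v0,v1,zmin,zmax):
    w=W[n][v0:v1,u0:u1].reshape(-1,3); return w[(w[:,2]>zmin)&(w[:,2]<zmax)]
def line(p):
    m=np.median(p,0); d=np.linalg.svd(p-p.mean(0),full_matrices=False)[2][0]; return p.mean(0),d,p.min(0),p.max(0),len(p)
P=lambda t,x:print(t,*[np.round(a,4) for a in x])
for n,b in(("top",(360,500,220,300)),("side",(300,365,75,190))):
    for lo,hi in((.14,.185),(.185,.21),(.05,.075),(.075,.14)):
        p=box(n,*b,lo,hi)
        if len(p)>5: P(f"{n} sorter {lo}",line(p))
for n,b in(("top",(225,310,200,310)),("side",(290,372,175,280))):
    for lo,hi in((.18,.232),(.235,.26),(.005,.03)):
        p=box(n,*b,lo,hi)
        if len(p)>5: P(f"{n} stand {lo}",line(p))
w=W["top"]
for r in range(206,275,4):
    s=w[r,255:285]; i=np.where(s[:,2]>.12)[0]
    print(r,[(int(255+k),*np.round(s[k],3)) for k in i[[0,len(i)//2,-1]]] if len(i) else None)
E
```

```text
top sorter 0.14 [ 0.5027 -0.2058  0.1626] [ 0.0354 -0.9993  0.0115] [ 0.4983 -0.3038  0.1403] [ 0.5085 -0.123   0.1849] 264
top sorter 0.185 [ 0.5069 -0.212   0.1949] [-0.0467  0.9989 -0.0039] [ 0.4985 -0.3043  0.1851] [ 0.5167 -0.1229  0.2002] 553
top sorter 0.05 [ 0.4909 -0.2058  0.0612] [-0.0595  0.9982  0.0064] [ 0.4641 -0.3083  0.05  ] [ 0.5492 -0.118   0.0744] 1021
top sorter 0.075 [ 0.5027 -0.1979  0.1132] [-0.0345  0.9993 -0.0152] [ 0.498  -0.3013  0.0758] [ 0.5112 -0.1223  0.1399] 190
side sorter 0.14 [ 0.5095 -0.1508  0.1629] [ 0.0873 -0.996   0.0175] [ 0.502  -0.2963  0.1406] [ 0.5201 -0.1168  0.1841] 72
side sorter 0.185 [ 0.5212 -0.1132  0.1986] [0.1001 0.9947 0.0228] [ 0.4662 -0.3053  0.1856] [0.5729 0.1134 0.2099] 247
side sorter 0.05 [ 0.4983 -0.194   0.0613] [-0.076   0.9971 -0.0038] [ 0.4268 -0.3081  0.05  ] [ 0.5555 -0.0299  0.0749] 480
side sorter 0.075 [ 0.4891 -0.1206  0.106 ] [-0.3934  0.9177 -0.0555] [ 0.4206 -0.2947  0.0755] [ 0.5209 -0.0055  0.139 ] 118
top stand 0.18 [0.4882 0.1188 0.2066] [-0.9752  0.214   0.0564] [0.4333 0.0957 0.1807] [0.5753 0.1546 0.23
[... 3256 characters left out ...]
(0.473), np.float64(0.119), np.float64(0.206)), (266, np.float64(0.474), np.float64(0.116), np.float64(0.204))]
266 [(255, np.float64(0.462), np.float64(0.133), np.float64(0.243)), (264, np.float64(0.465), np.float64(0.119), np.float64(0.214)), (272, np.float64(0.466), np.float64(0.104), np.float64(0.205))]
270 [(255, np.float64(0.455), np.float64(0.133), np.float64(0.243)), (264, np.float64(0.455), np.float64(0.117), np.float64(0.243)), (272, np.float64(0.459), np.float64(0.104), np.float64(0.203))]
274 [(255, np.float64(0.448), np.float64(0.133), np.float64(0.24)), (263, np.float64(0.448), np.float64(0.118), np.float64(0.241)), (271, np.float64(0.451), np.float64(0.105), np.float64(0.21))]
```

```bash
python3 - <<'E'
from h import *
C={n:dict(np.load(f"{n}0.npz")) for n in("side","top")}
W={n:cloud(C[n]) for n in C}
def ray(c,u,v,z):
    d=np.stack([(u-c["cx"])/c["fx"],(v-c["cy"])/c["fy"],np.ones_like(u*1.)],-1)@R(c).T
    o=c["xyz"]; return o+d*((z-o[2])/d[...,2])[...,None]
# rod from centroid pixels
for n,(u0,u1,v0,v1) in(("top",(255,285,209,264)),("side",(296,345,180,205))):
    w=W[n]; m=np.zeros(w.shape[:2],bool); m[v0:v1,u0:u1]=(w[v0:v1,u0:u1,2]>.19)&(w[v0:v1,u0:u1,2]<.225)
    ax=1 if n=="top" else 0
    pts=[]
    rng=range(v0,v1) if n=="top" else range(u0,u1)
    for r in rng:
        i=np.where(m[r] if n=="top" else m[:,r])[0]
        if 2<=len(i)<=5: pts.append((i.mean(),r) if n=="top" else (r,i.mean()))
    pts=np.array(pts); q=ray(C[n],pts[:,0],pts[:,1],.200)
    k=np.polyfit(q[:,0],q[:,1],1); res=q[:,1]-np.polyval(k,q[:,0])
    g=abs(res)<.003; k=np.polyfit(q[g,0],q[g,1],1)
    zz=w[m][:,2]
    print(n,"rod line",k,len(q),g.sum(),"y at .527,.575",np.polyval(k,[.527,.575]),"xrange",q[:,0].min(),q[:,0].max(),"z med/90%",np.median(zz),np.percentile(zz,90))
# side triangulated height: rod line in side view vs z : y(z) equality with top
# stop plate & foot
w=W["top"]
m=(w[...,2]>.005)&(w[...,2]<.018); s=np.zeros_like(m); s[230:312,225:312]=m[230:312,225:312]
p=np.argwhere(s)[:,::-1]; q=ray(C["top"],p[:,0],p[:,1],.012)[:,:2]
f=cv2.minAreaRect((np.r_[q]*1000).astype(np.float32)); print("foot",f)
# plate top edge
m=np.zeros_like(m); m[220:300,360:500]=(w[220:300,360:500,2]>.188)
p=np.argwhere(m); cols=np.unique(p[:,1]); top=np.array([(c,p[p[:,1]==c,0].min(),p[p[:,1]==c,0].max()) for c in cols])
a=ray(C["top"],top[:,0],top[:,1]-.5,.196); b=ray(C["top"],top[:,0],top[:,2]+.5,.196)
print("plate far edge fit",np.polyfit(a[:,1],a[:,0],1),"near",np.polyfit(b[:,1],b[:,0],1),"y",a[:,1].min(),a[:,1].max(),"width",np.median(a[:,0]-b[:,0]))
e=w[220:300,360:500].reshape(-1,3); e=e[(e[:,2]>.19)]; print("top z",np.median(e[:,2]),np.polyfit(e[:,1],e[:,0],1))
e=w[220:300,360:500].reshape(-1,3); e=e[(e[:,2]>.14)&(e[:,2]<.18)]; print("near face",np.polyfit(e[:,1],e[:,0],1))
c=R(C["side"])
for n,b in(("tissue",(290,370,100,165)),("jar",(312,355,288,330)),("flask",(112,175,208,258))):
    e=w[b[2]:b[3],b[0]:b[1]].reshape(-1,3); e=e[e[:,2]>.03]; print(n,np.nanmin(e,0).round(3),np.nanmax(e,0).round(3))
# side: plate top edge
w=W["side"]; m=np.zeros(w.shape[:2],bool); m[85:150,325:350]=w[85:150,325:350,2]>.185
p=np.argwhere(m); q=ray(C["side"],p[:,1],p[:,0],.196); print("side plate top",np.polyfit(q[:,1],q[:,0],1),q.min(0),q.max(0),len(q), np.median(w[m][:,2]))
E
```

```text
top rod line [-0.16975176  0.19992752] 45 45 y at .527,.575 [0.11046834 0.10232026] xrange 0.4740262261254261 0.5754684361392138 z med/90% 0.2041312491537668 0.20919683873021483
side rod line [-0.16951646  0.19848156] 37 37 y at .527,.575 [0.10914638 0.10100959] xrange 0.4780778021282779 0.5773478266237952 z med/90% 0.20395030359188204 0.21083914494113423
foot ((477.24884033203125, 120.4055404663086), (189.37428283691406, 182.3441619873047), 88.58183288574219)
plate far edge fit [-0.04347954  0.50313974] near [-0.04834768  0.49132117] y -0.3034124316233469 -0.12328223921576979 width 0.011591512597450115
top z 0.1954698826606252 [-0.04650502  0.49734463]
near face [-0.0352701   0.49544034]
tissue [ 0.731 -0.094  0.03 ] [0.854 0.065 0.082]
jar [ 0.358 -0.056  0.031] [0.427 0.012 0.107]
flask [0.506 0.349 0.031] [0.572 0.41  0.216]
side plate top [-0.0473128   0.50101531] [ 0.50200276 -0.3037204   0.196     ] [ 0.519962   -0.11141208  0.196     ] 175 0.19657634449719863
```

Emit:
{"op": "jog_arm", "data": {
  "series": [
    [[21.7,-12.5,-4.5,0,0,0,60],[21.7,-12.5,-4.5,0,0,0,60],[21.7,-12.5,-4.5,0,0,0,60],[21.7,-12.5,-4.5,0,0,0,60],[21.7,-12.5,-4.5,0,0,0,60],[21.7,-12.5,-4.5,0,0,0,60],[21.7,-12.5,-4.5,0,0,0,60],[21.7,-12.5,-4.5,0,0,0,60],[21.7,-12.5,-4.5,0,0,0,60],[21.7,-12.5,-4.5,0,0,0,60]]
  ]
}}

```text
time_s: 1.1
eef_pos: [0.3337, -0.3712, 0.2398]
eef_rot: [-0.0, 0.99, 0.14, -0.0]
wrist_force: [0.3, -0.9, 0.3]
opening: 0.702
grasp_force: 0.0
```

Emit:
{"op": "jog_arm", "data": {
  "series": [
    [[21.7,-12.5,-4.5,0,0,0,60],[21.7,-12.5,-4.5,0,0,0,60],[21.7,-12.5,-4.5,0,0,0,60],[21.7,-12.5,-4.5,0,0,0,60],[21.7,-12.5,-4.5,0,0,0,60],[21.7,-12.5,-4.5,0,0,0,60],[21.7,-12.5,-4.5,0,0,0,60],[21.7,-12.5,-4.5,0,0,0,60],[21.7,-12.5,-4.5,0,0,0,60],[21.7,-12.5,-4.5,0,0,0,60]]
  ]
}}

```text
time_s: 2.1
eef_pos: [0.5075, -0.191, 0.2847]
eef_rot: [-0.0, 0.99, 0.14, -0.0]
wrist_force: [-0.3, -0.5, 0.1]
opening: 0.702
grasp_force: 0.0
```

Emit:
{"op": "jog_arm", "data": {
  "series": [
    [[0,0,0,0,0,-0.1336,60],[0,0,0,0,0,-0.1336,60],[0,0,0,0,0,-0.1336,60],[0,0,0,0,0,-0.1336,60],[0,0,0,0,0,-0.1336,60],[0,0,0,0,0,-0.1336,60],[0,0,0,0,0,-0.1336,60],[0,0,0,0,0,-0.1336,60],[0,0,0,0,0,-0.1336,60],[0,0,0,0,0,-0.1336,60]]
  ]
}}

```text
time_s: 3.1
eef_pos: [0.5068, -0.1918, 0.2845]
eef_rot: [-0.001, 0.689, 0.725, -0.0]
wrist_force: [-0.1, 0.1, 0.3]
opening: 0.702
grasp_force: 0.0
```

```bash
cat >> h.py <<'E'
from scipy.spatial.transform import Rotation as Ro
def rot(o): w,x,y,z=o["eef_rot"]; return Ro.from_quat([x,y,z,w])
def delta(tgt,theta):
    "mm shift (tool axes), rotvec (tool axes) to pose pointing down with tool x at yaw theta"
    o=ctrl.get_obs(); r=rot(o)
    T=Ro.from_matrix(np.array([[np.cos(theta),np.sin(theta),0],[np.sin(theta),-np.cos(theta),0],[0,0,-1]]).T)
    print("t",o["time_s"],"pos",o["eef_pos"].round(4),"F",o["wrist_force"].round(2),"open",o["opening"].round(3),"gf",np.round(o["grasp_force"],1))
    print("shift mm",(r.inv().apply(np.array(tgt)-o["eef_pos"])*1000).round(1),"rv",(r.inv()*T).as_rotvec().round(4))
E
python3 -c "
from h import *
delta([.507,-.1914,.183],1.617)"
```

```text
Traceback (most recent call last):
  File "h.py", line 21, in delta
    print("t",o["time_s"],"pos",o["eef_pos"].round(4),"F",o["wrist_force"].round(2),"open",o["opening"].round(3),"gf",np.round(o["grasp_force"],1))
                                                                                           ^^^^^^^^^^^^^^^^^^
AttributeError: 'float' object has no attribute 'round'
```

Emit:
{"op": "jog_arm", "data": {
  "series": [
    [[0,0,13,0,0,0,60],[0,0,13,0,0,0,60],[0,0,13,0,0,0,60],[0,0,13,0,0,0,60],[0,0,13,0,0,0,60],[0,0,13,0,0,0,60],[0,0,10,0,0,0,60],[0,0,8,0,0,0,60],[0,0,5.5,0,0,0,60],[0,0,0,0,0,0,60]]
  ]
}}

```text
time_s: 4.1
eef_pos: [0.5068, -0.1918, 0.1827]
eef_rot: [-0.001, 0.691, 0.723, -0.0]
wrist_force: [-0.9, 0.6, 0.7]
opening: 0.704
grasp_force: 0.0
```

```bash
sed -i 's/o\["opening"\].round(3)/round(float(o["opening"]),3)/' h.py; python3 - <<'E'
from h import *
delta([.507,-.1914,.183],1.617)
c=look("side"); f=c["frame"][60:200,280:420]; cv2.imwrite("pics/pre.png",cv2.resize(f,None,fx=4,fy=4,interpolation=cv2.INTER_CUBIC))
E
```

```text
t 4.1 pos [ 0.5068 -0.1918  0.1827] F [-0.92  0.61  0.67] open 0.704 gf 0.0
shift mm [ 0.4  0.3 -0.3] rv [-0.0009 -0.0007 -0.0003]
```

View pics/pre.png

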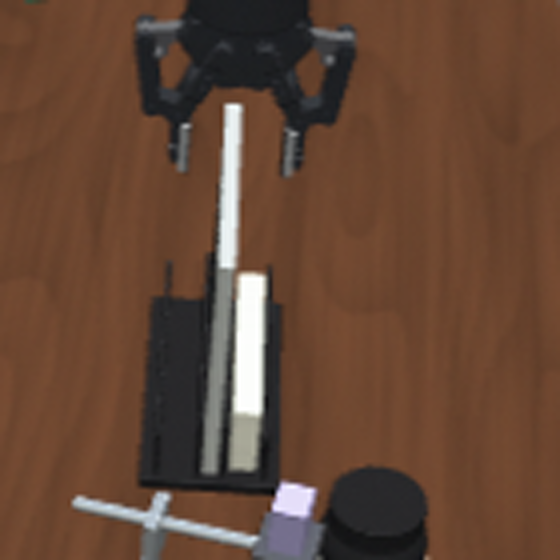

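The side crop shows the open fingers (crop x 181 and 292) straddling the plate's top edge (x ≈ 232) almost centrally. I'll close and lift.

Emit:
{"op": "jog_arm", "data": {
  "series": [
    [[0,0,0,0,0,0,0],[0,0,0,0,0,0,0],[0,0,0,0,0,0,0],[0,0,0,0,0,0,0],[0,0,0,0,0,0,0],[0,0,0,0,0,0,0],[0,0,0,0,0,0,0],[0,0,0,0,0,0,0],[0,0,0,0,0,0,0],[0,0,0,0,0,0,0]]
  ]
}}

```text
time_s: 5.15
eef_pos: [0.5071, -0.192, 0.1835]
eef_rot: [-0.0, 0.691, 0.723, -0.0]
wrist_force: [1.1, 0.3, -0.7]
opening: 0.002
grasp_force: 0.0
```

Emit:
{"op": "jog_arm", "data": {
  "series": [
    [[0,0,-2,0,0,0,0],[0,0,-4,0,0,0,0],[0,0,-8,0,0,0,0],[0,0,-10,0,0,0,0],[0,0,-10,0,0,0,0],[0,0,-10,0,0,0,0],[0,0,-10,0,0,0,0],[0,0,-10,0,0,0,0],[0,0,-6,0,0,0,0],[0,0,0,0,0,0,0]]
  ]
}}

```text
time_s: 6.15
eef_pos: [0.5076, -0.1924, 0.2548]
eef_rot: [0.001, 0.691, 0.723, 0.0]
wrist_force: [0.5, -0.3, 0.3]
opening: -0.001
grasp_force: 0.0
```

```bash
python3 - <<'E'
from h import *
c=look("side"); f=c["frame"][60:200,280:420]; g=look("top")["frame"][200:320,340:520]
a=cv2.resize(f,(400,400),interpolation=cv2.INTER_CUBIC); b=cv2.resize(g,(400,267),interpolation=cv2.INTER_CUBIC)
b=cv2.copyMakeBorder(b,0,133,0,0,cv2.BORDER_CONSTANT)
cv2.imwrite("pics/miss.png",np.hstack([a,b]))
np.savez("side1.npz",**c)
E
```

```text
(no output)
```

View pics/miss.png

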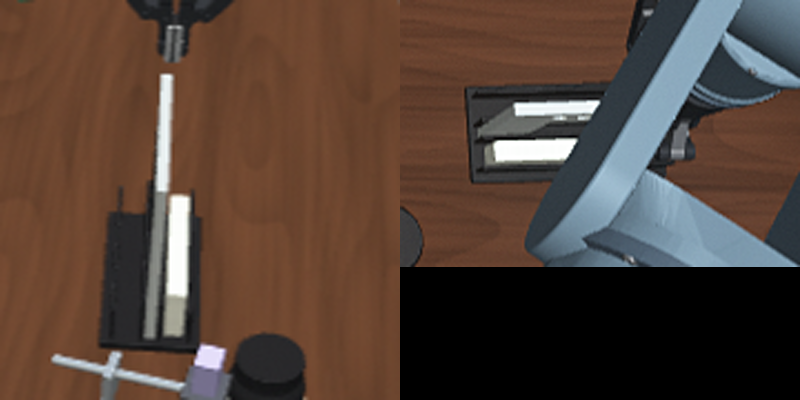

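```bash
python3 - <<'E'
from h import *
c=dict(np.load("side1.npz")); w=cloud(c)
def proj(p): q=R(c).T@(np.array(p)-c["xyz"]); return (q[:2]/q[2]*c["fx"]+[c["cx"],c["cy"]]).round(1), q[2].round(3)
print("tcp",proj(ctrl.get_obs()["eef_pos"]), ctrl.get_obs()["eef_pos"])
print("old tcp",proj([.507,-.192,.1827]),"plate ends",proj([.5115,-.303,.196]),proj([.503,-.123,.196]))
for v in range(64,130,3):
    s=w[v,330:350]; i=np.argmin(np.abs(c["z_map"][v,330:350]-np.nanmin(c["z_map"][v,330:350][c["z_map"][v,330:350]>0])))
    print(v,330+i,s[i].round(4),c["frame"][v,330+i])
E
```

```text
tcp (array([339.4,  92.8]), np.float64(1.347)) [ 0.50696295 -0.19193031  0.25329852]
old tcp (array([337.5, 114.6]), np.float64(1.399)) plate ends (array([339. ,  86.2]), np.float64(1.464)) (array([337.5, 127.3]), np.float64(1.342))
64 343 [ 0.5041 -0.1794  0.3468] [34 32 30]
67 345 [ 0.4986 -0.18    0.3384] [37 35 33]
70 340 [ 0.51   -0.1771  0.3308] [76 76 75]
73 338 [ 0.5143 -0.1764  0.3223] [100 100  98]
76 340 [ 0.5088 -0.1777  0.3133] [57 57 56]
79 341 [ 0.5057 -0.1807  0.3029] [101 102 100]
82 345 [ 0.4982 -0.6     0.0079] [ 49  72 113]
85 340 [ 0.514  -0.5817  0.0067] [ 52  71 108]
88 336 [ 0.5191 -0.2873  0.2001] [177 182 185]
91 336 [ 0.5181 -0.2743  0.1994] [189 191 187]
94 338 [ 0.5117 -0.2631  0.198 ] [239 239 232]
97 336 [ 0.5162 -0.2493  0.1976] [223 223 218]
100 337 [ 0.5124 -0.2346  0.1987] [239 239 232]
103 338 [ 0.5088 -0.2231  0.1977] [239 239 232]
106 336 [ 0.5132 -0.2072  0.1992] [233 233 227]
109 337 [ 0.5096 -0.1943  0.1994] [240 240 233]
112 336 [ 0.5113 -0.1838  0.1974] [235 234 228]
115 338 [ 0.5052 -0.1702  0.1986] [239 239 232]
118 338 [ 0.5043 -0.1588  0.1978] [219 221 219]
121 335 [ 0.511  -0.1404  0.2017] [226 226 219]
124 335 [ 0.5102 -0.1338  0.1973] [227 228 221]
127 336 [ 0.5067 -0.1206  0.1985] [131 136 134]
```

The picture shows the plate untouched in the sorter, and the shut fingertips end at pixel row ~81 where the reported TCP projects to row 93. So the real finger ends sit well above the reported TCP. I'll measure that offset.

```bash
python3 - <<'E'
from h import *
from scipy import stats
o=ctrl.get_obs(); T=[]
for k in range(2):
    c=look("side"); w=cloud(c)[60:90,325:356]; m=(w[...,2]>.27)&(w[...,1]>-.23)
    p=w[m]; lo=p[p[:,2]<.33]
    b=lo[lo[:,2]<np.nanmin(lo[:,2])+.02]
    print(len(lo),"min z",np.sort(lo[:,2])[:6].round(4),"x rng",b[:,0].min().round(4),b[:,0].max().round(4),"y",np.median(b[:,1]).round(4))
    rows=[(60+r,m[r].sum(),(325+np.where(m[r])[0].mean()).round(1) if m[r].any() else 0) for r in range(m.shape[0])]
print(rows); print(o["eef_pos"],o["eef_rot"],o["q"])
E
```

```text
137 min z [0.2917 0.2925 0.2925 0.2931 0.2933 0.2947] x rng 0.4962 0.5215 y -0.1833
137 min z [0.2897 0.2911 0.2912 0.2914 0.2922 0.2923] x rng 0.4959 0.5213 y -0.1838
[(60, np.int64(28), np.float64(339.6)), (61, np.int64(29), np.float64(339.9)), (62, np.int64(30), np.float64(340.0)), (63, np.int64(29), np.float64(340.5)), (64, np.int64(27), np.float64(340.5)), (65, np.int64(27), np.float64(341.5)), (66, np.int64(28), np.float64(341.5)), (67, np.int64(23), np.float64(342.9)), (68, np.int64(17), np.float64(343.4)), (69, np.int64(12), np.float64(340.5)), (70, np.int64(12), np.float64(340.5)), (71, np.int64(12), np.float64(340.5)), (72, np.int64(11), np.float64(340.0)), (73, np.int64(11), np.float64(340.0)), (74, np.int64(11), np.float64(340.0)), (75, np.int64(11), np.float64(340.0)), (76, np.int64(11), np.float64(340.0)), (77, np.int64(11), np.float64(340.0)), (78, np.int64(10), np.float64(340.2)), (79, np.int64(11), np.float64(340.0)), (80, np.int64(7), np.float64(341.0)), (81, np.int64(6), np.float64(339.5)), (82, np.int64(6), np.float64(339.5)), (83, np.int64(0), 0), (84, np.int64(0), 0), (85, np.int64(0), 0), (86, np.int64(0), 0), (87, np.int64(0), 0), (88, np.int64(0), 0), (89, np.int64(0), 0)]
[ 0.50696295 -0.19193031  0.25329852] [-1.61995979e-04  6.90664127e-01  7.23175661e-01 -2.15833868e-05] [-5.80983390e-01  6.26915309e-02  1.61965191e+00  1.60990300e-05
  1.45957568e+00 -6.26967484e-01]
```

Emit:
{"op": "jog_arm", "data": {
  "series": [
    [[0,0,0,0,0,0,60],[0,0,0,0,0,0,60],[0,0,0,0,0,0,60],[0,0,0,0,0,0,60],[0,0,10,0,0,0,60],[0,0,14,0,0,0,60],[0,0,14,0,0,0,60],[0,0,14,0,0,0,60],[0,0,10,0,0,0,60],[0,0,5,0,0,0,60]]
  ]
}}

```text
time_s: 7.35
eef_pos: [0.5063, -0.1915, 0.1846]
eef_rot: [-0.001, 0.691, 0.723, -0.0]
wrist_force: [-0.2, -0.3, -0.6]
opening: 0.699
grasp_force: 0.0
```

Emit:
{"op": "jog_arm", "data": {
  "series": [
    [[0,0,8,0,0,0,60],[0,0,8,0,0,0,60],[0,0,8,0,0,0,60],[0,0,8,0,0,0,60],[0,0,5,0,0,0,60],[0,0,3,0,0,0,60],[0,0,1,0,0,0,60],[0,0,0,0,0,0,60],[0,0,0,0,0,0,60],[0,0,0,0,0,0,60]]
  ]
}}

```text
time_s: 8.35
eef_pos: [0.5073, -0.1921, 0.1459]
eef_rot: [0.0, 0.691, 0.723, 0.0]
wrist_force: [-0.0, -0.6, -0.2]
opening: 0.703
grasp_force: 0.0
```

```bash
python3 - <<'E'
from h import *
o=ctrl.get_obs(); print(o["eef_pos"],o["wrist_force"])
c=look("side"); w=cloud(c)
for a,b in((315,333),(343,365)):
    s=w[80:125,a:b]; m=(s[...,2]>.17)&(s[...,1]>-.23)&(s[...,1]<-.15); p=s[m]
    m2=p[p[:,2]<np.nanmin(p[:,2])+.015]
    print(len(p),"zmin",np.sort(p[:,2])[:5].round(4),m2.min(0).round(4),m2.max(0).round(4), "rows",80+np.where(m.any(1))[0].max())
E
```

```text
[ 0.50730342 -0.19214772  0.14586538] [-3.80035553e-04 -5.95547335e-01 -2.35428383e-01]
362 zmin [0.1911 0.194  0.1945 0.1954 0.1957] [ 0.5401 -0.1871  0.1911] [ 0.5516 -0.1774  0.2051] rows 113
461 zmin [0.1881 0.1889 0.1889 0.1894 0.1917] [ 0.4668 -0.2002  0.1881] [ 0.4798 -0.1786  0.2026] rows 115
```

Emit:
{"op": "jog_arm", "data": {
  "series": [
    [[0,0,0,0,0,0,0],[0,0,0,0,0,0,0],[0,0,0,0,0,0,0],[0,0,0,0,0,0,0],[0,0,0,0,0,0,0],[0,0,0,0,0,0,0],[0,0,0,0,0,0,0],[0,0,0,0,0,0,0],[0,0,0,0,0,0,0],[0,0,0,0,0,0,0]]
  ]
}}

```text
time_s: 9.4
eef_pos: [0.5073, -0.1922, 0.1457]
eef_rot: [0.0, 0.691, 0.723, 0.0]
wrist_force: [0.3, -1.1, 3.0]
opening: 0.099
grasp_force: 61.2
```

Emit:
{"op": "jog_arm", "data": {
  "series": [
    [[0,0,-2,0,0,0,0],[0,0,-4,0,0,0,0],[0,0,-8,0,0,0,0],[0,0,-10,0,0,0,0],[0,0,-12,0,0,0,0],[0,0,-12,0,0,0,0],[0,0,-12,0,0,0,0],[0,0,-12,0,0,0,0],[0,0,-12,0,0,0,0],[0,0,-12,0,0,0,0]]
  ]
}}

```text
time_s: 10.4
eef_pos: [0.5071, -0.192, 0.2426]
eef_rot: [0.0, 0.691, 0.723, 0.0]
wrist_force: [-0.7, -0.8, -3.9]
opening: 0.101
grasp_force: 60.2
```

Emit:
{"op": "jog_arm", "data": {
  "series": [
    [[0,0,-10,0,0,0,0],[0,0,-8,0,0,0,0],[0,0,-4,0,0,0,0],[0,0,-2,0,0,0,0],[0,0,0,0,0,0,0],[0,0,0,0,0,0,0],[0,0,0,0,0,0,0],[0,0,0,0,0,0,0],[0,0,0,0,0,0,0],[0,0,0,0,0,0,0]]
  ]
}}

```text
time_s: 11.4
eef_pos: [0.507, -0.192, 0.2654]
eef_rot: [-0.0, 0.691, 0.723, -0.0]
wrist_force: [0.3, -0.0, -4.3]
opening: 0.099
grasp_force: 60.2
```

```bash
python3 - <<'E'
from h import *
o=ctrl.get_obs(); print({k:np.round(o[k],4) for k in("time_s","eef_pos","eef_rot","wrist_force","torque","opening")})
for n in("side","top"):
    c=look(n); np.savez(f"{n}2.npz",**c)
    w=cloud(c); m=(abs(w[...,0]-.507)<.05)&(w[...,1]<-.10)&(w[...,1]>-.33)&(w[...,2]>.10)
    cv2.imwrite(f"pics/{n}2.png",c["frame"])
a=cv2.imread("pics/side2.png")[40:200,260:420]; b=cv2.imread("pics/top2.png")[190:310,350:530]
cv2.imwrite("pics/both2.png",np.hstack([cv2.resize(a,(400,400)),cv2.copyMakeBorder(cv2.resize(b,(400,267)),0,133,0,0,cv2.BORDER_CONSTANT)]))
E
```

```text
{'time_s': np.float64(11.4), 'eef_pos': array([ 0.507 , -0.192 ,  0.2654]), 'eef_rot': array([-1.000e-04,  6.907e-01,  7.232e-01, -0.000e+00]), 'wrist_force': array([ 0.2523, -0.032 , -4.2544]), 'torque': array([-0.0581, -0.0545,  0.0289]), 'opening': np.float64(0.0992)}
```

View pics/both2.png

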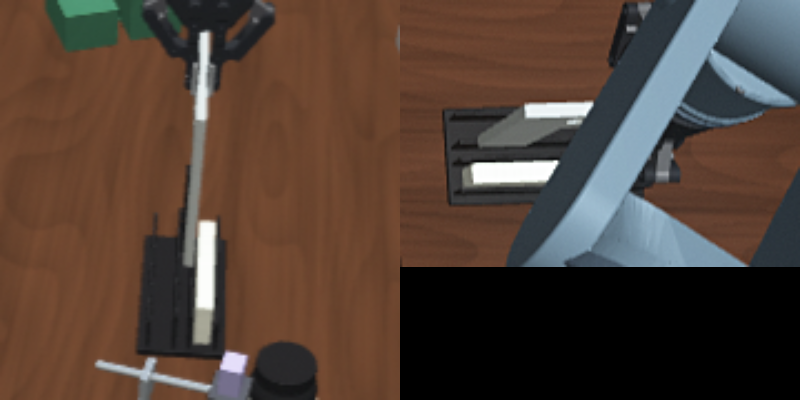

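The plate is lifted upright and clear of the sorter, and the wrist carries 4.3 N. I'll move out past the rod tip and then across.

Emit:
{"op": "jog_arm", "data": {
  "series": [
    [[-0.2,5,0,0,0,0,0],[-0.5,10,0,0,0,0,0],[-0.6,13,0,0,0,0,0],[-0.6,13,0,0,0,0,0],[-0.6,13,0,0,0,0,0],[-0.6,13,0,0,0,0,0],[-0.6,13,0,0,0,0,0],[-0.6,13,0,0,0,0,0],[-0.4,10,0,0,0,0,0],[-0.2,5,0,0,0,0,0]]
  ]
}}

```text
time_s: 12.5
eef_pos: [0.6163, -0.1918, 0.265]
eef_rot: [-0.0, 0.691, 0.723, 0.0]
wrist_force: [-0.3, -0.4, -3.7]
opening: 0.094
grasp_force: 60.2
```

Emit:
{"op": "jog_arm", "data": {
  "series": [
    [[6,0.3,0,0,0,0,0],[10,0.5,0,0,0,0,0],[16,0.7,0,0,0,0,0],[16,0.7,0,0,0,0,0],[16,0.7,0,0,0,0,0],[16,0.7,0,0,0,0,0],[16,0.7,0,0,0,0,0],[16,0.7,0,0,0,0,0],[16,0.7,0,0,0,0,0],[16,0.7,0,0,0,0,0]]
  ]
}}

```text
time_s: 13.5
eef_pos: [0.6149, -0.0464, 0.2655]
eef_rot: [-0.0, 0.691, 0.723, 0.0]
wrist_force: [0.1, 0.1, -4.3]
opening: 0.095
grasp_force: 60.2
```

Emit:
{"op": "jog_arm", "data": {
  "series": [
    [[16,0.7,0,0,0,0,0],[16,0.7,0,0,0,0,0],[16,0.7,0,0,0,0,0],[16,0.7,0,0,0,0,0],[16,0.7,0,0,0,0,0],[16,0.7,0,0,0,0,0],[16,0.7,0,0,0,0,0],[16,0.7,0,0,0,0,0],[10,0.5,0,0,0,0,0],[6,0.3,0,0,0,0,0]]
  ]
}}

```text
time_s: 14.5
eef_pos: [0.6147, 0.0976, 0.2655]
eef_rot: [0.0, 0.69, 0.724, -0.0]
wrist_force: [-0.3, -0.7, -4.4]
opening: 0.097
grasp_force: 60.2
```

Emit:
{"op": "jog_arm", "data": {
  "series": [
    [[0,0,0,0,0,0.02,0],[0,0,0,0,0,0.03,0],[0,0,0,0,0,0.03,0],[0,0,0,0,0,0.03,0],[0,0,0,0,0,0.03,0],[0,0,0,0,0,0.03,0],[0,0,0,0,0,0.02,0],[0,0,0,0,0,0.02,0],[0,0,0,0,0,0.004,0],[0,0,0,0,0,0,0]]
  ]
}}

```text
time_s: 15.5
eef_pos: [0.6148, 0.0962, 0.2655]
eef_rot: [0.0, 0.764, 0.645, -0.0]
wrist_force: [-0.6, 0.1, -4.5]
opening: 0.094
grasp_force: 60.2
```

```bash
python3 - <<'E'
from h import *
delta([.615,.0948,.2654],1.403)
for n in("side","top"):
    c=look(n); np.savez(f"{n}3.npz",**c); cv2.imwrite(f"pics/{n}3.png",c["frame"])
a=cv2.imread("pics/side3.png")[90:290,230:430]; b=cv2.imread("pics/top3.png")[100:300,180:380]
cv2.imwrite("pics/both3.png",np.hstack([cv2.resize(a,(400,400)),cv2.resize(b,(400,400))]))
E
```

```text
t 15.5 pos [0.6148 0.0962 0.2655] F [-0.62  0.09 -4.5 ] open 0.094 gf 60.2
shift mm [-1.3  0.5  0.1] rv [-0.      0.0001 -0.0004]
```

View pics/both3.png

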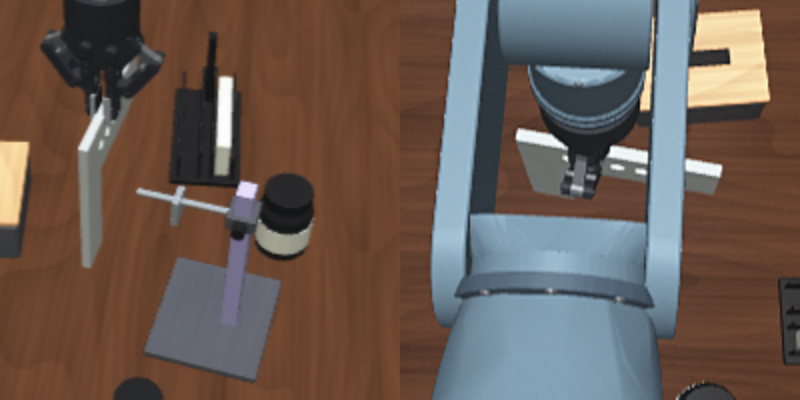

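```bash
cat >> h.py <<'E'
yaw=-.168; D=np.array([np.cos(yaw),np.sin(yaw)]); E=np.array([-np.sin(yaw),np.cos(yaw)])
def plate(c,zt,dz=.012,name=""):
    "plate top-edge: along D and E coordinates (m)"
    w=cloud(c).reshape(-1,3); o=ctrl.get_obs()["eef_pos"]
    q=w[np.isfinite(w[:,0])&(w[:,2]>zt-.06)&(w[:,2]<zt+.006)]
    d=(q[:,:2]-o[:2])@D; e=(q[:,:2]-o[:2])@E; s=(abs(d)<.015)&(e<.09)&(e>-.14); q=q[s];d=d[s];e=e[s]
    t=q[:,2]>zt-.006
    print(name,len(q),"e ext",np.sort(e)[[1,4,-5,-2]].round(4),"top z",np.median(q[(abs(d)<.004)&t][:,2]).round(4),"d of face",np.percentile(d[~t],[10,50,90]).round(4),"slope",np.polyfit(e[~t],d[~t],1).round(3))
E
python3 - <<'E'
from h import *
for n in("side","top"):
    plate(dict(np.load(f"{n}3.npz")),.3158,name=n)
o=ctrl.get_obs()["eef_pos"]
# rod lateral coordinate along E (line y=.1992-.1697x) : from both fits
for b in(.19993,.19848): print("rod e rel tcp",(np.array([.55,b-.16963*.55])-o[:2])@E, "d of tip rel tcp",(np.array([.5765,b-.16963*.5765])-o[:2])@D)
E
```

```text
side 592 e ext [-0.1045 -0.1037  0.0696  0.0713] top z 0.3158 d of face [-0.0036 -0.0028  0.0022] slope [ 0.021 -0.002]
top 908 e ext [-0.1118 -0.1113  0.0676  0.0679] top z 0.3157 d of face [-0.0063 -0.0058 -0.0053] slope [-0.001 -0.006]
rod e rel tcp -0.0006239567737138193 d of tip rel tcp -0.038677288943962176
rod e rel tcp -0.0020535424560230264 d of tip rel tcp -0.03843483322236225
```

Emit:
{"op": "jog_arm", "data": {
  "series": [
    [[-0.3,0,4,0,0,0,0],[-0.3,0,8,0,0,0,0],[-0.3,0,11,0,0,0,0],[-0.3,0,11,0,0,0,0],[0,0,11,0,0,0,0],[0,0,11,0,0,0,0],[0,0,11,0,0,0,0],[0,0,9,0,0,0,0],[0,0,6,0,0,0,0],[0,0,3.5,0,0,0,0]]
  ]
}}

```text
time_s: 16.6
eef_pos: [0.6143, 0.0952, 0.1792]
eef_rot: [-0.0, 0.764, 0.645, -0.0]
wrist_force: [0.7, -0.2, -3.8]
opening: 0.094
grasp_force: 60.2
```

Emit:
{"op": "jog_arm", "data": {
  "series": [
    [[0,-2,0,0,0,0,0],[0,-4,0,0,0,0,0],[0,-5,0,0,0,0,0],[0,-5,0,0,0,0,0],[0,-3,0,0,0,0,0],[0,-2,0,0,0,0,0],[0,-1,0,0,0,0,0],[0,0,0,0,0,0,0],[0,0,0,0,0,0,0],[0,0,0,0,0,0,0]]
  ]
}}

```text
time_s: 17.6
eef_pos: [0.593, 0.0988, 0.18]
eef_rot: [0.0, 0.764, 0.645, 0.0]
wrist_force: [0.4, -0.4, -4.2]
opening: 0.095
grasp_force: 60.2
```

```bash
python3 - <<'E'
from h import *
delta([.537,.1081,.180],1.403)
z=ctrl.get_obs()["eef_pos"][2]; zt=z+.0503
for n in("side","top"):
    c=look(n); np.savez(f"{n}4.npz",**c); cv2.imwrite(f"pics/{n}4.png",c["frame"]); plate(c,zt,name=n)
a=cv2.imread("pics/side4.png")[140:240,270:370]; b=cv2.imread("pics/top4.png")[140:240,230:330]
cv2.imwrite("pics/both4.png",np.hstack([cv2.resize(a,(400,400),interpolation=cv2.INTER_CUBIC),cv2.resize(b,(400,400),interpolation=cv2.INTER_CUBIC)]))
E
```

```text
t 17.6 pos [0.593  0.0988 0.18  ] F [ 0.41 -0.42 -4.22] open 0.095 gf 60.2
shift mm [ -0.2 -56.8  -0. ] rv [ 0.0001 -0.     -0.0003]
side 454 e ext [-0.1054 -0.1023  0.0701  0.0704] top z 0.2307 d of face [-0.0036 -0.0027  0.0028] slope [ 0.02  -0.002]
top 633 e ext [-0.1115 -0.1111  0.0673  0.0681] top z 0.23 d of face [-0.0064 -0.0059 -0.0054] slope [-0.    -0.006]
```

View pics/both4.png

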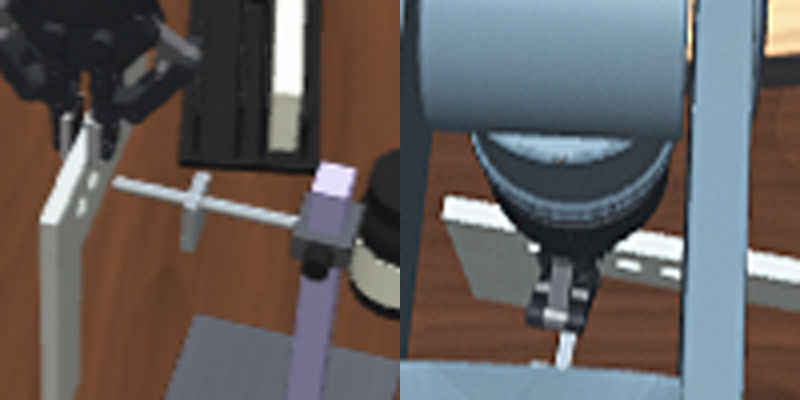

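The side crop shows hole3 at about (93,181) and the rod tip at (113,181). Hole3 sits nearly on the rod's line, with the rod perhaps 1 px (2–3 mm) above it. I'll refine this at sub-pixel level, using the plate itself as the reference.

```bash
python3 - <<'E'
from h import *
c=dict(np.load("side4.npz")); f=c["frame"].astype(float); o=ctrl.get_obs()["eef_pos"]
def proj(p): q=(np.atleast_2d(p)-c["xyz"])@R(c); return q[:,:2]/q[:,2:]*[c["fx"],c["fy"]]+[c["cx"],c["cy"]]
P=lambda d,e,z: np.r_[o[:2]+(d-.0008)*D+e*E,z]
zo=o[2]+.0503-.186; e1=.0679
print("near face corners pred: top-back,top-front,bot-back,bot-front",proj([P(-.005,e1,zo+.186),P(.005,e1,zo+.186),P(-.005,e1,zo),P(.005,e1,zo)]).round(2).tolist(), "zo",zo)
b=f[...,0]
# bottom edge and side edges of leg end face
pb=proj([P(0,e1,zo)])[0]; u=int(round(pb[0]));v=int(round(pb[1]))
for uu in(u-1,u,u+1): print("col",uu,b[v-6:v+7,uu].astype(int), "from row",v-6)
pm=proj([P(0,e1,zo+.06)])[0]; 
for vv in(int(pm[1]),int(pm[1])-8): print("row",vv,b[vv,int(pm[0])-10:int(pm[0])+11].astype(int),"from col",int(pm[0])-10, "pred centre",pm.round(2), "L/R",proj([P(.005,e1,zo+.06),P(-.005,e1,zo+.06)]).round(2).tolist())
# top edge of end face
pt=proj([P(0,e1,zo+.186)])[0]; uu=int(round(pt[0])); v=int(round(pt[1])); print("topcol",uu,f[v-6:v+7,uu].astype(int).tolist(),"from",v-6,pt.round(2))
# rod columns
dv=[]
for uu in list(range(301,315))+list(range(324,340)):
    x=np.interp(uu,[299,350],[.577,.468])
    zs=.200
    t=np.linspace(.45,.6,600); L=np.c_[t,.19993-.16963*t,np.full(600,zs)]; q=proj(L); vp=np.interp(-uu,-q[::1,0],q[:,1]) if q[0,0]>q[-1,0] else np.interp(uu,q[:,0],q[:,1])
    v0=int(round(vp)); s=b[v0-7:v0+8,uu]-f[v0-7:v0+8,uu,2]; bg=np.median(s); wgt=np.clip(s-bg,0,None); wgt[wgt<.25*wgt.max()]=0
    dv.append(((np.arange(v0-7,v0+8)*wgt).sum()/wgt.sum())-vp)
print("rod dv (px) vs z=.200 top-line",np.round(dv,2),np.median(dv))
a=proj([[.55,.1066,.2],[.55,.1066,.205],[.55,.1116,.2]]); print("px per 5mm z / y",a[1]-a[0],a[2]-a[0])
E
```

```text
near face corners pred: top-back,top-front,bot-back,bot-front [[284.73, 196.29], [280.32, 195.28], [285.09, 248.79], [281.15, 247.8]] zo 0.04424491803130276
col 282 [131 131 131 131 130 129  66  47  47  48  47  48  48] from row 242
col 283 [130 131 132 131 131 130  98  48  48  48  49  48  49] from row 242
col 284 [118 118 118 122 122 121  90  48  48  47  49  48  47] from row 242
row 232 [ 47  47  47  47  47  45  45  44  95 124 131 131 118 109 107 108 107  97
  64  48  48] from col 272 pred centre [282.94 232.64] L/R [[280.9, 232.14], [284.98, 233.14]]
row 224 [ 49  48  48  48  47  46  46  47 114 130 131 131 119 109 108 106 107  97
  64  46  48] from col 272 pred centre [282.94 232.64] L/R [[280.9, 232.14], [284.98, 233.14]]
topcol 283 [[240, 240, 233], [240, 240, 233], [240, 240, 233], [240, 240, 233], [240, 240, 233], [238, 238, 231], [152, 157, 153], [131, 138, 134], [132, 138, 135], [131, 137, 134], [132, 137, 135], [132, 138, 135], [132, 139, 135]] from 190 [282.52 195.79]
rod dv (px) vs z=.200 top-line [-0.76 -0.71 -0.56 -0.62 -0.7  -0.64 -0.56 -0.64 -0.72 -0.79 -0.75 -0.58
 -0.64 -0.72 -0.83 -0.56 -0.66 -0.68 -0.74 -0.47 -0.58 -0.66 -0.71 -0.46
 -0.55 -0.59 -0.67 -0.75 -0.48 -0.58] -0.6509396994472496
px per 5mm z / y [ 0.06699834 -1.53323292] [-0.23700369  1.57578154]
```

Relative to the plate, the rod axis comes out at z ≈ 0.2015. I'll raise the plate 1.5 mm and approach the tip, watching the force.

Emit:
{"op": "jog_arm", "data": {
  "series": [
    [[0,0,-0.5,0,0,0,0],[0,0,-0.5,0,0,0,0],[0,0,-0.5,0,0,0,0],[0,-1,0,0,0,0,0],[0,-1,0,0,0,0,0],[0,-1.5,0,0,0,0,0],[0,-1.5,0,0,0,0,0],[0,-1,0,0,0,0,0],[0,-1,0,0,0,0,0],[0,0,0,0,0,0,0]]
  ]
}}

```text
time_s: 18.7
eef_pos: [0.5858, 0.1001, 0.1815]
eef_rot: [-0.0, 0.764, 0.645, -0.0]
wrist_force: [0.2, 0.8, -5.4]
opening: 0.1
grasp_force: 60.2
```

Emit:
{"op": "jog_arm", "data": {
  "series": [
    [[0,-0.5,0,0,0,0,0],[0,-0.5,0,0,0,0,0],[0,-0.5,0,0,0,0,0],[0,-0.5,0,0,0,0,0],[0,0,0,0,0,0,0],[0,0,0,0,0,0,0],[0,0,0,0,0,0,0],[0,0,0,0,0,0,0],[0,0,0,0,0,0,0],[0,0,0,0,0,0,0]]
  ]
}}

```text
time_s: 19.7
eef_pos: [0.584, 0.1003, 0.1815]
eef_rot: [0.0, 0.764, 0.645, 0.0]
wrist_force: [-0.1, -0.7, -5.3]
opening: 0.097
grasp_force: 60.2
```

Emit:
{"op": "jog_arm", "data": {
  "series": [
    [[0,-0.5,0,0,0,0,0],[0,-0.5,0,0,0,0,0],[0,-0.5,0,0,0,0,0],[0,-0.5,0,0,0,0,0],[0,0,0,0,0,0,0],[0,0,0,0,0,0,0],[0,0,0,0,0,0,0],[0,0,0,0,0,0,0],[0,0,0,0,0,0,0],[0,0,0,0,0,0,0]]
  ]
}}

```text
time_s: 20.7
eef_pos: [0.582, 0.1007, 0.1815]
eef_rot: [-0.0, 0.764, 0.645, -0.0]
wrist_force: [0.5, 0.4, -4.5]
opening: 0.098
grasp_force: 60.2
```

Emit:
{"op": "jog_arm", "data": {
  "series": [
    [[0,-0.5,0,0,0,0,0],[0,-0.5,0,0,0,0,0],[0,-0.5,0,0,0,0,0],[0,-0.5,0,0,0,0,0],[0,0,0,0,0,0,0],[0,0,0,0,0,0,0],[0,0,0,0,0,0,0],[0,0,0,0,0,0,0],[0,0,0,0,0,0,0],[0,0,0,0,0,0,0]]
  ]
}}

```text
time_s: 21.7
eef_pos: [0.58, 0.101, 0.1815]
eef_rot: [-0.0, 0.764, 0.645, 0.0]
wrist_force: [-0.3, 0.1, -4.1]
opening: 0.096
grasp_force: 60.2
```

Emit:
{"op": "jog_arm", "data": {
  "series": [
    [[0,-0.5,0,0,0,0,0],[0,-0.5,0,0,0,0,0],[0,-0.5,0,0,0,0,0],[0,-0.5,0,0,0,0,0],[0,0,0,0,0,0,0],[0,0,0,0,0,0,0],[0,0,0,0,0,0,0],[0,0,0,0,0,0,0],[0,0,0,0,0,0,0],[0,0,0,0,0,0,0]]
  ]
}}

```text
time_s: 22.7
eef_pos: [0.5781, 0.1014, 0.1815]
eef_rot: [-0.0, 0.764, 0.645, 0.0]
wrist_force: [0.1, -0.4, -5.3]
opening: 0.097
grasp_force: 60.2
```

```bash
python3 - <<'E'
from h import *
delta([.537,.1081,.1815],1.403)
c=look("side"); np.savez("side5.npz",**c)
cv2.imwrite("pics/s5.png",cv2.resize(c["frame"][160:220,270:360],(720,480),interpolation=cv2.INTER_CUBIC))
E
```

```text
t 22.7 pos [0.5781 0.1014 0.1815] F [ 0.13 -0.42 -5.33] open 0.097 gf 60.2
shift mm [ -0.2 -41.6  -0. ] rv [-0.     -0.     -0.0002]
```

View pics/s5.png

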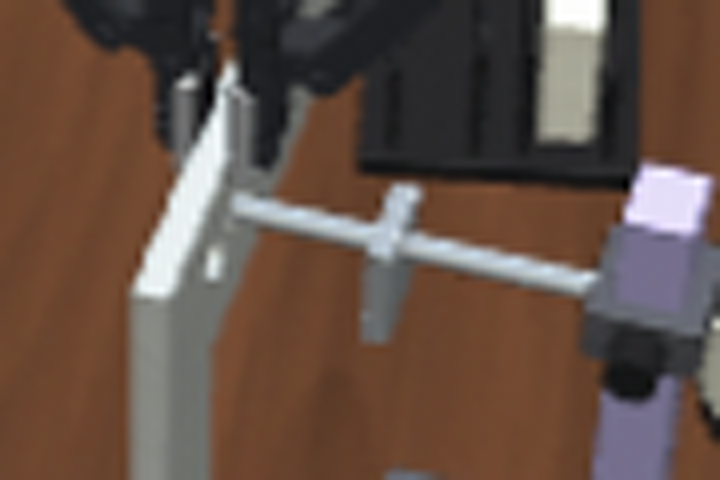

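The crop shows the rod end at (232,203) meeting hole3, which is expected at about (239,210) from hole4 at (213,262). There's no force yet, so I'll go on gently.

Emit:
{"op": "jog_arm", "data": {
  "series": [
    [[0,-0.5,0,0,0,0,0],[0,-0.5,0,0,0,0,0],[0,-0.5,0,0,0,0,0],[0,-0.5,0,0,0,0,0],[0,-0.5,0,0,0,0,0],[0,0,0,0,0,0,0],[0,0,0,0,0,0,0],[0,0,0,0,0,0,0],[0,0,0,0,0,0,0],[0,0,0,0,0,0,0]]
  ]
}}

```text
time_s: 23.75
eef_pos: [0.5756, 0.1017, 0.1815]
eef_rot: [0.0, 0.764, 0.645, -0.0]
wrist_force: [0.5, 0.4, -3.9]
opening: 0.096
grasp_force: 60.2
```

Emit:
{"op": "jog_arm", "data": {
  "series": [
    [[0,-0.5,0,0,0,0,0],[0,-0.5,0,0,0,0,0],[0,-0.5,0,0,0,0,0],[0,-0.5,0,0,0,0,0],[0,-0.5,0,0,0,0,0],[0,0,0,0,0,0,0],[0,0,0,0,0,0,0],[0,0,0,0,0,0,0],[0,0,0,0,0,0,0],[0,0,0,0,0,0,0]]
  ]
}}

```text
time_s: 24.75
eef_pos: [0.5731, 0.1022, 0.1815]
eef_rot: [-0.0, 0.764, 0.645, -0.0]
wrist_force: [0.8, 0.3, -4.2]
opening: 0.093
grasp_force: 60.2
```

Emit:
{"op": "jog_arm", "data": {
  "series": [
    [[0,-0.6,0,0,0,0,0],[0,-0.6,0,0,0,0,0],[0,-0.6,0,0,0,0,0],[0,-0.6,0,0,0,0,0],[0,-0.6,0,0,0,0,0],[0,-0.6,0,0,0,0,0],[0,-0.6,0,0,0,0,0],[0,-0.6,0,0,0,0,0],[0,0,0,0,0,0,0],[0,0,0,0,0,0,0]]
  ]
}}

```text
time_s: 25.75
eef_pos: [0.5684, 0.103, 0.1815]
eef_rot: [0.0, 0.764, 0.645, 0.0]
wrist_force: [0.3, 0.6, -4.4]
opening: 0.096
grasp_force: 60.2
```

```bash
python3 - <<'E'
from h import *
c=look("side"); t=look("top"); o=ctrl.get_obs()
plate(t,o["eef_pos"][2]+.0503,name="top"); np.savez("side6.npz",**c)
cv2.imwrite("pics/s6.png",np.hstack([cv2.resize(c["frame"][160:220,270:330],(400,400),interpolation=cv2.INTER_CUBIC),cv2.resize(t["frame"][180:240,240:300],(400,400),interpolation=cv2.INTER_CUBIC)]))
delta([.537,.1081,.1815],1.403)
E
```

```text
top 565 e ext [-0.1117 -0.1112  0.0677  0.068 ] top z 0.2315 d of face [-0.0063 -0.0059 -0.0055] slope [-0.    -0.006]
t 25.85 pos [0.5684 0.103  0.1815] F [ 0.82  0.37 -5.33] open 0.095 gf 60.2
shift mm [ -0.2 -31.8  -0. ] rv [ 0.      0.     -0.0002]
```

View pics/s6.png

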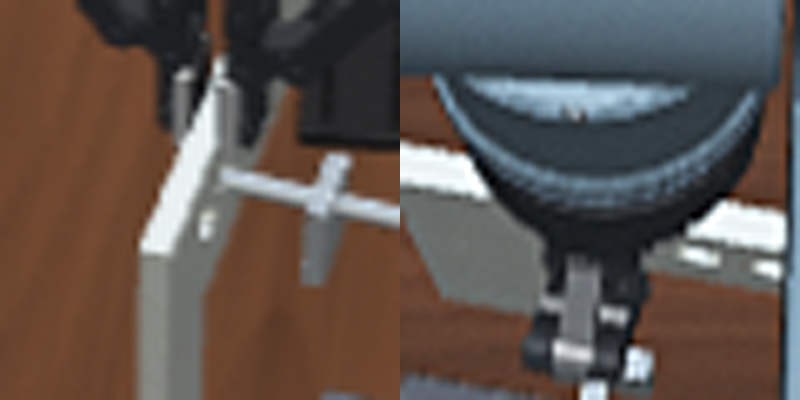

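Rod enters hole3 with no contact force (the visible length rod–stop shrank, and the plate has not slipped). I'll slide back along the rod.

Emit:
{"op": "jog_arm", "data": {
  "series": [
    [[0,-1,0,0,0,0,0],[0,-1.5,0,0,0,0,0],[0,-1.5,0,0,0,0,0],[0,-1.5,0,0,0,0,0],[0,-1.5,0,0,0,0,0],[0,-1.5,0,0,0,0,0],[0,-1,0,0,0,0,0],[0,-0.5,0,0,0,0,0],[0,0,0,0,0,0,0],[0,0,0,0,0,0,0]]
  ]
}}

```text
time_s: 26.85
eef_pos: [0.5586, 0.1047, 0.1815]
eef_rot: [0.0, 0.764, 0.645, 0.0]
wrist_force: [0.1, 1.2, -3.5]
opening: 0.097
grasp_force: 60.2
```

Emit:
{"op": "jog_arm", "data": {
  "series": [
    [[0,-1,0,0,0,0,0],[0,-1.5,0,0,0,0,0],[0,-2,0,0,0,0,0],[0,-2,0,0,0,0,0],[0,-2,0,0,0,0,0],[0,-1.5,0,0,0,0,0],[0,-1,0,0,0,0,0],[0,0,0,0,0,0,0],[0,0,0,0,0,0,0],[0,0,0,0,0,0,0]]
  ]
}}

```text
time_s: 27.85
eef_pos: [0.5478, 0.1065, 0.1815]
eef_rot: [0.0, 0.764, 0.645, 0.0]
wrist_force: [-0.5, 0.0, -4.7]
opening: 0.095
grasp_force: 60.2
```

```bash
python3 - <<'E'
from h import *
delta([.537,.1081,.1815],1.403)
print(ctrl.get_obs()["torque"].round(3))
c=look("side"); t=look("top"); o=ctrl.get_obs(); plate(t,o["eef_pos"][2]+.0503,name="top")
cv2.imwrite("pics/s7.png",cv2.resize(c["frame"][165:225,275:350],(750,600),interpolation=cv2.INTER_CUBIC))
E
```

```text
t 27.85 pos [0.5478 0.1065 0.1815] F [-0.5   0.02 -4.67] open 0.095 gf 60.2
shift mm [ -0.2 -10.9   0. ] rv [ 0.0001 -0.0001 -0.0002]
[ 0.012  0.052 -0.032]
top 497 e ext [-0.1115 -0.1108  0.0677  0.0679] top z 0.2318 d of face [-0.0063 -0.0059 -0.0054] slope [-0.    -0.006]
```

View pics/s7.png

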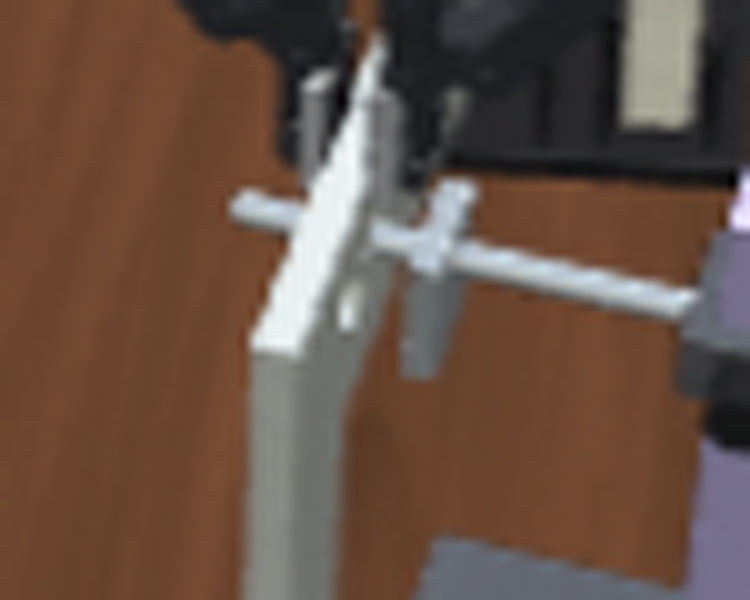

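The crop shows the rod passing through hole3, its tip emerging at (235,205) in front, with a gap of roughly 10 mm to the stop plate at (430,250). I'll continue in small steps until I feel contact. (All ten pictures are used, so it's numbers only from here.)

Emit:
{"op": "jog_arm", "data": {
  "series": [
    [[0,-0.8,0,0,0,0,0],[0,-0.8,0,0,0,0,0],[0,-0.8,0,0,0,0,0],[0,-0.8,0,0,0,0,0],[0,-0.8,0,0,0,0,0],[0,-0.8,0,0,0,0,0],[0,-0.7,0,0,0,0,0],[0,-0.5,0,0,0,0,0],[0,0,0,0,0,0,0],[0,0,0,0,0,0,0]]
  ]
}}

```text
time_s: 28.95
eef_pos: [0.5418, 0.1075, 0.1815]
eef_rot: [0.0, 0.764, 0.645, 0.0]
wrist_force: [-0.5, -0.2, -4.4]
opening: 0.092
grasp_force: 60.2
```

Emit:
{"op": "jog_arm", "data": {
  "series": [
    [[0,-0.3,0,0,0,0,0],[0,-0.3,0,0,0,0,0],[0,-0.4,0,0,0,0,0],[0,0,0,0,0,0,0],[0,0,0,0,0,0,0],[0,0,0,0,0,0,0],[0,0,0,0,0,0,0],[0,0,0,0,0,0,0],[0,0,0,0,0,0,0],[0,0,0,0,0,0,0]]
  ]
}}

```text
time_s: 29.95
eef_pos: [0.5408, 0.1077, 0.1815]
eef_rot: [-0.0, 0.764, 0.645, 0.0]
wrist_force: [-0.2, 0.4, -4.6]
opening: 0.099
grasp_force: 60.2
```

Emit:
{"op": "jog_arm", "data": {
  "series": [
    [[0,-0.3,0,0,0,0,0],[0,-0.3,0,0,0,0,0],[0,-0.4,0,0,0,0,0],[0,0,0,0,0,0,0],[0,0,0,0,0,0,0],[0,0,0,0,0,0,0],[0,0,0,0,0,0,0],[0,0,0,0,0,0,0],[0,0,0,0,0,0,0],[0,0,0,0,0,0,0]]
  ]
}}

```text
time_s: 30.95
eef_pos: [0.5398, 0.1078, 0.1815]
eef_rot: [0.0, 0.764, 0.645, 0.0]
wrist_force: [0.3, -1.1, -5.0]
opening: 0.095
grasp_force: 60.2
```

Emit:
{"op": "jog_arm", "data": {
  "series": [
    [[0,-0.3,0,0,0,0,0],[0,-0.3,0,0,0,0,0],[0,-0.4,0,0,0,0,0],[0,0,0,0,0,0,0],[0,0,0,0,0,0,0],[0,0,0,0,0,0,0],[0,0,0,0,0,0,0],[0,0,0,0,0,0,0],[0,0,0,0,0,0,0],[0,0,0,0,0,0,0]]
  ]
}}

```text
time_s: 31.95
eef_pos: [0.5388, 0.108, 0.1815]
eef_rot: [0.0, 0.764, 0.645, 0.0]
wrist_force: [-0.4, 1.4, -4.2]
opening: 0.095
grasp_force: 60.2
```

Emit:
{"op": "jog_arm", "data": {
  "series": [
    [[0,-0.3,0,0,0,0,0],[0,-0.3,0,0,0,0,0],[0,-0.2,0,0,0,0,0],[0,0,0,0,0,0,0],[0,0,0,0,0,0,0],[0,0,0,0,0,0,0],[0,0,0,0,0,0,0],[0,0,0,0,0,0,0],[0,0,0,0,0,0,0],[0,0,0,0,0,0,0]]
  ]
}}

```text
time_s: 32.95
eef_pos: [0.538, 0.1081, 0.1815]
eef_rot: [0.0, 0.764, 0.645, 0.0]
wrist_force: [-0.9, 0.2, -4.9]
opening: 0.098
grasp_force: 60.2
```

Emit:
{"op": "jog_arm", "data": {
  "series": [
    [[0,-0.2,0,0,0,0,0],[0,-0.2,0,0,0,0,0],[0,-0.2,0,0,0,0,0],[0,-0.2,0,0,0,0,0],[0,0,0,0,0,0,0],[0,0,0,0,0,0,0],[0,0,0,0,0,0,0],[0,0,0,0,0,0,0],[0,0,0,0,0,0,0],[0,0,0,0,0,0,0]]
  ]
}}

```text
time_s: 33.95
eef_pos: [0.5373, 0.1083, 0.1815]
eef_rot: [0.0, 0.764, 0.645, 0.0]
wrist_force: [-0.2, 0.4, -4.1]
opening: 0.097
grasp_force: 60.2
```

Emit:
{"op": "jog_arm", "data": {
  "series": [
    [[0,-0.2,0,0,0,0,0],[0,-0.2,0,0,0,0,0],[0,-0.2,0,0,0,0,0],[0,-0.2,0,0,0,0,0],[0,0,0,0,0,0,0],[0,0,0,0,0,0,0],[0,0,0,0,0,0,0],[0,0,0,0,0,0,0],[0,0,0,0,0,0,0],[0,0,0,0,0,0,0]]
  ]
}}

```text
time_s: 34.95
eef_pos: [0.537, 0.1083, 0.1817]
eef_rot: [0.0, 0.764, 0.645, 0.0]
wrist_force: [4.8, -0.0, -6.5]
opening: 0.099
grasp_force: 59.9
```

Stop contact felt (4.8 N). I'll back off 0.5 mm and lower to feel for the rod.

Emit:
{"op": "jog_arm", "data": {
  "series": [
    [[0,0.3,0,0,0,0,0],[0,0.3,0,0,0,0,0],[0,0,0.3,0,0,0,0],[0,0,0.3,0,0,0,0],[0,0,0.3,0,0,0,0],[0,0,0.3,0,0,0,0],[0,0,0,0,0,0,0],[0,0,0,0,0,0,0],[0,0,0,0,0,0,0],[0,0,0,0,0,0,0]]
  ]
}}

```text
time_s: 35.95
eef_pos: [0.5371, 0.1083, 0.1804]
eef_rot: [0.0, 0.764, 0.645, 0.0]
wrist_force: [2.7, -0.3, -2.9]
opening: 0.098
grasp_force: 60.4
```

Emit:
{"op": "jog_arm", "data": {
  "series": [
    [[0,0.3,0,0,0,0,0],[0,0.2,0,0,0,0,0],[0,0,0.2,0,0,0,0],[0,0,0.2,0,0,0,0],[0,0,0.2,0,0,0,0],[0,0,0.2,0,0,0,0],[0,0,0,0,0,0,0],[0,0,0,0,0,0,0],[0,0,0,0,0,0,0],[0,0,0,0,0,0,0]]
  ]
}}

```text
time_s: 36.95
eef_pos: [0.5373, 0.1083, 0.1794]
eef_rot: [-0.0, 0.764, 0.645, -0.0]
wrist_force: [0.5, -0.3, -3.9]
opening: 0.095
grasp_force: 60.2
```

Emit:
{"op": "jog_arm", "data": {
  "series": [
    [[0,0,0.2,0,0,0,0],[0,0,0.2,0,0,0,0],[0,0,0.2,0,0,0,0],[0,0,0.2,0,0,0,0],[0,0,0,0,0,0,0],[0,0,0,0,0,0,0],[0,0,0,0,0,0,0],[0,0,0,0,0,0,0],[0,0,0,0,0,0,0],[0,0,0,0,0,0,0]]
  ]
}}

```text
time_s: 37.95
eef_pos: [0.5375, 0.1082, 0.1787]
eef_rot: [0.0, 0.764, 0.645, -0.0]
wrist_force: [0.2, -0.6, -4.4]
opening: 0.096
grasp_force: 60.2
```

Emit:
{"op": "jog_arm", "data": {
  "series": [
    [[0,0,0.2,0,0,0,0],[0,0,0.2,0,0,0,0],[0,0,0.2,0,0,0,0],[0,0,0.2,0,0,0,0],[0,0,0,0,0,0,0],[0,0,0,0,0,0,0],[0,0,0,0,0,0,0],[0,0,0,0,0,0,0],[0,0,0,0,0,0,0],[0,0,0,0,0,0,0]]
  ]
}}

```text
time_s: 38.95
eef_pos: [0.5375, 0.1082, 0.1779]
eef_rot: [-0.0, 0.764, 0.645, -0.0]
wrist_force: [-0.1, 0.9, -4.7]
opening: 0.096
grasp_force: 60.2
```

Emit:
{"op": "jog_arm", "data": {
  "series": [
    [[0,0,0.2,0,0,0,0],[0,0,0.2,0,0,0,0],[0,0,0.2,0,0,0,0],[0,0,0.2,0,0,0,0],[0,0,0,0,0,0,0],[0,0,0,0,0,0,0],[0,0,0,0,0,0,0],[0,0,0,0,0,0,0],[0,0,0,0,0,0,0],[0,0,0,0,0,0,0]]
  ]
}}

```text
time_s: 39.95
eef_pos: [0.5375, 0.1082, 0.1771]
eef_rot: [-0.0, 0.764, 0.645, -0.0]
wrist_force: [-0.8, 0.5, -4.8]
opening: 0.097
grasp_force: 60.2
```

Emit:
{"op": "jog_arm", "data": {
  "series": [
    [[0,0,0.2,0,0,0,0],[0,0,0.2,0,0,0,0],[0,0,0.2,0,0,0,0],[0,0,0.2,0,0,0,0],[0,0,0,0,0,0,0],[0,0,0,0,0,0,0],[0,0,0,0,0,0,0],[0,0,0,0,0,0,0],[0,0,0,0,0,0,0],[0,0,0,0,0,0,0]]
  ]
}}

```text
time_s: 40.95
eef_pos: [0.5377, 0.1082, 0.1766]
eef_rot: [0.0, 0.764, 0.645, 0.0]
wrist_force: [-3.3, 0.5, 3.4]
opening: 0.1
grasp_force: 61.3
```

Emit:
{"op": "jog_arm", "data": {
  "series": [
    [[0,0,-0.3,0,0,0,0],[0,0,0,0,0,0,0],[0,0,0,0,0,0,0],[0,0,0,0,0,0,0],[0,0,0,0,0,0,0],[0,0,0,0,0,0,0],[0,0,0,0,0,0,0],[0,0,0,0,0,0,0],[0,0,0,0,0,0,0],[0,0,0,0,0,0,0]]
  ]
}}

```text
time_s: 41.95
eef_pos: [0.5376, 0.1082, 0.1767]
eef_rot: [0.0, 0.764, 0.645, 0.0]
wrist_force: [-0.6, 0.7, 2.8]
opening: 0.091
grasp_force: 61.1
```

Emit:
{"op": "jog_arm", "data": {
  "series": [
    [[0,0,-0.2,0,0,0,0],[0,0,0,0,0,0,0],[0,0,0,0,0,0,10],[0,0,0,0,0,0,12],[0,0,0,0,0,0,14],[0,0,0,0,0,0,17],[0,0,0,0,0,0,20],[0,0,0,0,0,0,24],[0,0,0,0,0,0,28],[0,0,0,0,0,0,28]]
  ]
}}

```text
time_s: 42.95
eef_pos: [0.5376, 0.1082, 0.1768]
eef_rot: [0.0, 0.764, 0.645, 0.0]
wrist_force: [-0.4, 0.2, -0.4]
opening: 0.327
grasp_force: 0.0
```

```bash
python3 - <<'E'
from h import *
delta([.537,.1081,.1815],1.403)
t=look("top"); plate(t,.227,name="top"); plate(look("side"),.227,name="side")
E
```

```text
t 42.95 pos [0.5376 0.1082 0.1768] F [-0.43  0.23 -0.41] open 0.327 gf 0.0
shift mm [-0.2 -0.5 -4.7] rv [ 0.      0.     -0.0002]
top 473 e ext [-0.1113 -0.1111  0.0677  0.0679] top z 0.2269 d of face [-0.0063 -0.0058 -0.0054] slope [-0.003 -0.006]
side 474 e ext [-0.0432 -0.0386  0.0707  0.0713] top z 0.2279 d of face [-0.0108 -0.0031  0.0035] slope [ 0.102 -0.007]
```

Released cleanly and the plate stays in place. I'll retract straight up.

Emit:
{"op": "jog_arm", "data": {
  "series": [
    [[0,0,-2,0,0,0,28],[0,0,-4,0,0,0,28],[0,0,-6,0,0,0,28],[0,0,-10,0,0,0,28],[0,0,-14,0,0,0,28],[0,0,-16,0,0,0,28],[0,0,-16,0,0,0,28],[0,0,-16,0,0,0,28],[0,0,-10,0,0,0,28],[0,0,-5,0,0,0,28]]
  ]
}}

```text
time_s: 44.05
eef_pos: [0.5382, 0.1082, 0.2778]
eef_rot: [0.001, 0.764, 0.645, 0.001]
wrist_force: [-0.6, 0.1, -1.0]
opening: 0.326
grasp_force: 0.0
```

Emit:
{"op": "jog_arm", "data": {
  "series": [
    [[0,0,0,0,0,0,28],[0,0,0,0,0,0,28],[0,0,0,0,0,0,28],[0,0,0,0,0,0,28],[0,0,0,0,0,0,28],[0,0,0,0,0,0,28],[0,0,0,0,0,0,28],[0,0,0,0,0,0,28],[0,0,0,0,0,0,28],[0,0,0,0,0,0,28]]
  ]
}}

```text
time_s: 45.05
eef_pos: [0.5376, 0.1082, 0.2758]
eef_rot: [0.0, 0.764, 0.645, 0.0]
wrist_force: [-0.1, -0.5, 0.5]
opening: 0.334
grasp_force: 0.0
```

```bash
python3 - <<'E'
from h import *
delta([.537,.1081,.1815],1.403)
for k in range(2):
    t=look("top"); plate(t,.227,name="top"); w=cloud(t).reshape(-1,3); o=ctrl.get_obs()["eef_pos"]
    q=w[np.isfinite(w[:,0])]; d=(q[:,:2]-o[:2])@D; e=(q[:,:2]-o[:2])@E
    for a,b in((-.11,-.06),(.03,.065)):
        s=(abs(d)<.012)&(e>a)&(e<b)&(q[:,2]>.222)&(q[:,2]<.24); print(s.sum(),"top z at e",a,b,np.median(q[s][:,2]).round(4),np.median(d[s]).round(4))
c=look("side"); plate(c,.227,name="side")
E
```

```text
t 45.05 pos [0.5376 0.1082 0.2758] F [-0.08 -0.54  0.45] open 0.334 gf 0.0
shift mm [-0.2 -0.5 94.3] rv [ 0.0001 -0.     -0.0002]
top 600 e ext [-0.1114 -0.1112  0.0674  0.068 ] top z 0.227 d of face [-0.0117 -0.0059 -0.0055] slope [-0.004 -0.007]
92 top z at e -0.11 -0.06 0.2269 -0.0014
94 top z at e 0.03 0.065 0.2273 -0.0019
top 602 e ext [-0.1113 -0.1106  0.0676  0.0685] top z 0.2269 d of face [-0.0114 -0.0059 -0.0055] slope [-0.004 -0.007]
90 top z at e -0.11 -0.06 0.2266 -0.0009
93 top z at e 0.03 0.065 0.2271 -0.0018
side 659 e ext [-0.1116 -0.1078  0.0703  0.0707] top z 0.2274 d of face [-0.0104 -0.0029  0.002 ] slope [ 0.018 -0.003]
```

The plate hangs level and still about 1 mm from the stop, and the gripper is about 90 mm clear. I'll hand in.

```bash
python3 -c "
from bench import ctrl
print(ctrl.hand_in())"
```

```text
the job is handed in; nothing more can be done
None
```

The plate hangs by hole3 on the rod, level and still, its back face about 1 mm from the stop plate by my measurement, with the gripper withdrawn; the job is handed in at about 45 s, but no verdict was returned.

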